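Tighten the recessed filter nut with the long socket key

ROBOT

A 6-joint arm with a two-finger parallel gripper is mounted at the origin on a cart in front of the work surface, level with it; the furniture and walls round the work are solid. World frame = base frame: x ahead of the robot, y to its left, z up, the work surface at z = 0. Lengths are in m, angles in rad, forces in N, time in s.
With the tool pointing down it reaches from about 0.25 to 0.725 m from the base axis. Payload 4 kg.
Tool frame: the origin (TCP) lies midway between the tips of the shut fingers; the grasp point (between the pads) lies 19 mm behind it (bot.grip_point_offset is the distance from the TCP to the grasp point, in m); z points along the fingers, y is the line along which they close (so a half turn about z gives the same grasp; the last joint's range is limited). The gripper opens to 85 mm and grips with 20 to 120 N. Pads are 22 mm wide; open, the fingers measure 114 mm over their backs; the gripper's body (76 mm by 85 mm) begins 54 mm behind the grasp point. The pads swing forward as they close: fully open they stand 13 mm farther back than shut.
Start: joints at [1.269, 0.241, 0.005, 1.335, 0, 1.571], TCP at [0.149, 0.477, 0.231] pointing down, gripper open.
Joint ranges: [-2.72, 2.72], [-1.05, 1.87], [-1.09, 1.28], [-1.99, 2.15], [-1.42, 1.44], [-3.14, 3.14]. Speed limits (rad/s): [2.79, 2.79, 3.14, 3.14, 3.14, 3.14].

INTERFACE

Orientations are given as a unit quaternion [x, y, z, w].
In Python, from workcell import bot gives the robot as it stands.
- The arm moves only by the tool step_arm, never from a script. Its argument "targets" is text: rows parted by semicolons, each of 7 numbers parted by spaces: the opening, from -1 (shut) to 1 (fully open), so that 0 is half open, then the shift along the world's x, y, z normalised to -1 to 1, where 1 is 0.5 m, then the turn, a rotation vector about the world's x, y, z normalised to -1 to 1, where 1 is pi/4 rad. In form: gripper x y z wx wy wz; .... A call has 1 to 10 rows; each row is the pose to reach, as a shift and turn from the pose commanded when the call began; what a row does not reach only later rows make up. A row lasts 1/12 s, in which the tool goes at most 41.7 mm and 7.16 degrees, less where a joint would pass 70% of its speed; a pose out of reach is approached as far as the arm can. A call with a number of a shift or a turn outside -1 to 1 is refused whole. A call with a gripper value outside its range is refused whole. The fingers move at their own pace and stop on an object; the grip force is fixed at half the most. Time passes only in rows, so rows that repeat a pose let the fingers close. It gives the time, the measured TCP pose, the force, the opening and the grip force at its end, in the units of the state.
- bot.get_obs(): the state, without advancing time (a new reading comes with each control period).
- bot.camera(name): name is "scene" or "top"; returns the picture (420x560x3 uint8, red, green, blue); there is no depth.
- bot.camera_info(name): a dict with "vertical_fov" (degrees; the focal length in pixels is half the picture's height over the tangent of half this angle, whatever the lens; pixels are square), "cx", "cy" (the principal point, pixels), "pose" (4x4, takes a point from camera to world coordinates). Camera axes: x right, y up, looking along -z (the intrinsics and any distortion apply to the point x, -y, -z); pixel columns grow to the right and rows downward; lengths in m; the calibration is good to about 2 mm. A picture is of the moment at which its call begins. camera_info takes no time and is no camera call.
- bot.job_done(): hands the job in; it is judged then, once.
The state is a dict: "clock": time; "joint_pos": joint angles; "joint_vel": joint speeds; "tau": joint torques, N m; "eef_pos": TCP position; "tool_rot": TCP orientation; "ft_force": force on the tool from outside, world axes, zero at the start; "ft_torque": the same for the moment, N m; "grip_width": finger opening in m; "grasp_force": force on a finger pad.
Only numpy, scipy, OpenCV 4.12 (cv2) and the standard library are available. Lean on these libraries where they do the work, as an engineer would, in place of code of your own. Each camera call takes 0.05 s, during which the arm holds its last target. There are 200 camera calls.

TASK

Take the T-handled socket key out of its stand, put it down the deep bore of the white water-filter body and feel for the hex nut at the bottom, pressing only lightly, until the socket drops fully over it; then turn the nut clockwise just until it comes up snug against its seal, without forcing it any further. Lift the key out, put it back upright in its stand, all the way down, and leave the other things alone.

Things in the scene. Friction and masses are not known exactly. Their poses are not given: they have to be found in the camera images.
- filter: white round water-filter body fixed to the worktop, 128 mm across the foot, 98 mm across the top, 110 mm high, two hose ports 144 mm over their ends along its own y. Origin: centre of the underside, z up. A round bore of 47 mm diameter goes straight down on its axis from the top; the nut stands at its bottom
- filter_mouth (a point): centre of the bore's mouth, on the axis, 110 mm above the worktop
- nut (a joint): turning of the hex nut at the bottom of the bore, rad, growing clockwise seen from above; starts loose at 0 to 0.35. It runs with an even drag of 0.15 N m and comes up snug 0.65 to 1.0 rad after its start; then it turns no further and only the seal is wrung (see seal). Where the six flats point is hidden, differs each time and is no function of this value: it must be felt
- key: steel T-handled socket key, 166 mm long, about 0.22 kg, upright in its stand. Origin: centre of the socket's open lower rim, on the shaft's axis; z up along the shaft, x along the handle bar. The socket at the foot is 41 mm across, 36 mm high, its hexagonal opening 30 mm across flats and 26 mm deep (two flats face the key's x; it fits again every 1.05 rad). Shaft 15 mm thick
- key_handle (a point): middle of the key's black handle bar, 155 mm above the key's origin; the bar is 70 mm long (along the key's x), 16 mm wide (y) and 22 mm high, and is gripped across its width from above
- stand: grey round stand fixed to the worktop, 92 mm across the foot, 56 mm high, with a round well of 47 mm diameter on its axis whose floor is 6 mm above the worktop. Origin: centre of the underside. The key's socket stands in the well, at any turn.
- spice_jar: spice jar with red cap, 45 mm across, 106 mm high, behind the work: leave alone. Origin: centre of the underside.
- lidded_jar: glass jar with dark lid, 60 mm across, 80 mm high, behind the work: leave alone. Origin: centre of the underside.
- mug: brushed steel mug without handle, 74 mm across, 96 mm high, behind the work: leave alone. Origin: centre of the underside.
- nut_seat (a point): on the bore's axis, 23 mm above the worktop: top of the nut's washer, where the socket's rim rests when fully down. The nut's hex stands 18 mm up from it, 28 mm across flats, corners bevelled. The nut is sprung, see seat. A socket out of line stops 15 mm or more above this point; lined up within about 0.13 rad (its play each way) it drops over
- seat (a joint): how far the nut is pressed down on its spring, m: 0 free, 0.008 at the bottom; takes 2 N to start and 2 N more per mm (16 N at 0.007). Pressing it to the bottom, past 0.007, is too hard
- seal (a joint): how far the rubber seal is wrung by the snug nut, rad: 0 until the turning moment passes 0.3 N m, then 0.1 rad more for each further 0.3 N m; it springs back when the key is let go. Above 0.2 (0.9 N m) the seal is damaged. From about 1.2 N m the socket slips over the nut's corners
There are look-alikes about, which are no part of the job. Of the things shaped like the filter, the white one is meant.

How it is judged:
By the outcome, as a careful person would: the job done as asked, in the order asked, and still so for the second after the job is handed in, with the robot touching nothing.
It also fails if it takes over 72 s, if anything falls off the work surface, if the arm or the gripper's body presses on something with over 40 N, if the wrist force passes 120 N, or if a joint passes its speed limit or range.

## Working session

There is one attempt and no reset: what is moved stays moved. The work goes in short steps, Python scripts to look and compute and a tool call to move; the robot and the scene stay as the last step left them, time stands still between calls to the robot, and variables do not carry over. Pictures are saved under pics/ and viewed, at most 10 in all, crops included, and the job is handed in when it is done.

Besides the shell and the picture viewer there is one more tool, called after "Request:" by a JSON object that holds its "op" and its "data", one argument or row to a line. step_arm: Moves the arm, as the interface text tells. Scaled input: -1 to 1 covers 0.5 m each way for a shift and pi/4 rad each way for a turn. Its arguments: {"type":"object","properties":{"targets":{"type":"string"}},"required":["targets"]}

```bash
mkdir -p pics; ls
python3 - <<'E'
from workcell import bot
import cv2
for n in("scene","top"):
    cv2.imwrite(f"pics/{n}0.png",bot.camera(n)[...,::-1]); print(n,bot.camera_info(n))
print(bot.get_obs())
E
```

```text
pics
scene {'vertical_fov': 50.368546421109045, 'cx': 274.4475317572671, 'cy': 211.46476262359906, 'pose': array([[ 0.85394516,  0.39332082, -0.34069986,  0.09079819],
       [-0.5202712 ,  0.65764657, -0.54481086, -0.6199533 ],
       [ 0.00977463,  0.64249492,  0.7662276 ,  0.97905079],
       [ 0.        ,  0.        ,  0.        ,  1.        ]])}
top {'vertical_fov': 46.67728243725876, 'cx': 275.9847622352959, 'cy': 207.6968934528376, 'pose': array([[-0.02853877,  0.99699088, -0.07207444,  0.40456972],
       [-0.99942473, -0.02713798,  0.02034049,  0.00471273],
       [ 0.01832333,  0.07261347,  0.99719183,  1.3474052 ],
       [ 0.        ,  0.        ,  0.        ,  1.        ]])}
{'clock': 0.1, 'joint_pos': array([ 1.26902807e+00,  2.41339976e-01,  3.85727511e-03,  1.33520607e+00,
       -1.66912379e-05,  1.57077526e+00]), 'joint_vel': array([ 0.00133668, -0.00076446,  0.00310668, -0.00117914,  0.00062966,
        0.00110618]), 'tau': array([-2.90292946e-04, -3.73138189e+01,  2.53010076e+01,  1.08726608e-02,
        9.96725305e-06,  4.35596604e-06]), 'eef_pos': array([0.14844023, 0.47686139, 0.23050018]), 'tool_rot': array([ 1.50301788e-01,  9.88639711e-01, -9.36724031e-04, -1.33987765e-04]), 'ft_force': array([-0.64778766,  0.27738886, -0.17145107]), 'ft_torque': array([ 0.03826603, -0.00210627,  0.01375419]), 'grasp_force': 0.0, 'grip_width': 0.08521724001374377}
```

View pics/scene0.png

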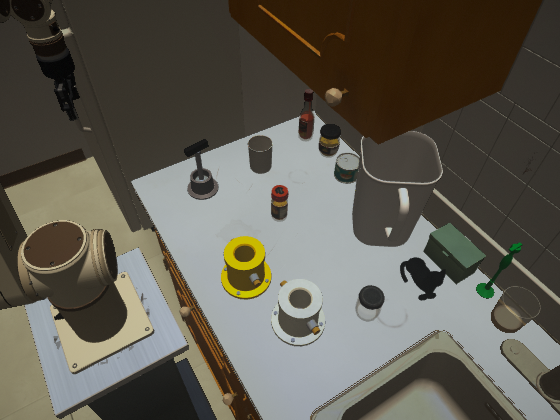

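View pics/top0.png

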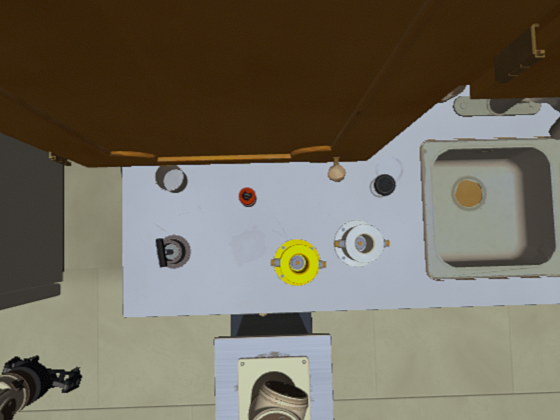

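The scene view shows the key and stand at (200,170) and the white filter at (299,308), with the yellow look-alike at (245,265). In the top view the key handle is at (160,252), the stand at (175,251) and the white filter at (362,243).

```bash
cat > h.py <<'E'
import numpy as np, cv2
from workcell import bot
def cam(n):
    i=bot.camera_info(n); return 210/np.tan(np.radians(i['vertical_fov'])/2),i['cx'],i['cy'],np.array(i['pose'])
def ray(n,uv):
    f,cx,cy,T=cam(n); d=T[:3,:3]@np.array([(uv[0]-cx)/f,-(uv[1]-cy)/f,-1]); return T[:3,3],d
def plane(n,uv,z):
    o,d=ray(n,uv); return o+d*(z-o[2])/d[2]
def proj(n,p):
    f,cx,cy,T=cam(n); q=T[:3,:3].T@(np.array(p)-T[:3,3]); return np.array([cx+f*q[0]/-q[2],cy-f*q[1]/-q[2]])
def cross(a,ua,b,ub):
    oa,da=ray(a,ua);ob,db=ray(b,ub)
    s=np.linalg.lstsq(np.c_[da,-db],ob-oa,rcond=None)[0]
    pa,pb=oa+s[0]*da,ob+s[1]*db
    return (pa+pb)/2,np.linalg.norm(pa-pb)
E
python3 - <<'E'
from h import *
S=cv2.imread("pics/scene0.png");T=cv2.imread("pics/top0.png")
def crop(I,u,v):return cv2.resize(I[v-30:v+30,u-40:u+40],(400,300),interpolation=cv2.INTER_CUBIC)
a=[crop(S,200,170),crop(S,299,308),crop(T,170,250),crop(T,362,243)]
cv2.imwrite("pics/c1.png",np.vstack([np.hstack(a[:2]),np.hstack(a[2:])]))
print("filter ~",plane("scene",(299,296),.11),plane("top",(363,243),.11))
print("handle ~",cross("scene",(197,146),"top",(161,252)))
print("stand foot ~",plane("scene",(203,187),0),plane("top",(176,251),0))
for n,I,(u,v) in(("scene",S,(197,146)),("top",T,(161,252))):
    g=I.max(2); m=(g<50).astype(np.uint8)
    k,l,s,c=cv2.connectedComponentsWithStats(m)
    for i in range(1,k):
        if abs(c[i][0]-u)<15 and abs(c[i][1]-v)<15 and s[i][4]>20: 
            print(n,s[i],c[i],cv2.minAreaRect(np.argwhere(l==i)[:,::-1].astype(np.float32)))
E
```

```text
filter ~ [ 0.39754975 -0.23629178  0.11      ] [ 0.39795214 -0.23931918  0.11      ]
handle ~ (array([0.39113232, 0.25953656, 0.16919987]), np.float64(0.0011209337214003348))
stand foot ~ [0.39233168 0.2675236  0.        ] [0.39017027 0.25533798 0.        ]
scene [184 139  25  41 379] [197.13984169 155.36939314] ((199.97027587890625, 159.41412353515625), (36.60003662109375, 25.332897186279297), 70.90650939941406)
top [156 239  17  28 228] [162.43421053 252.21052632] ((164.8560028076172, 251.70799255371094), (27.101146697998047, 14.310836791992188), 79.69515228271484)
```

View pics/c1.png

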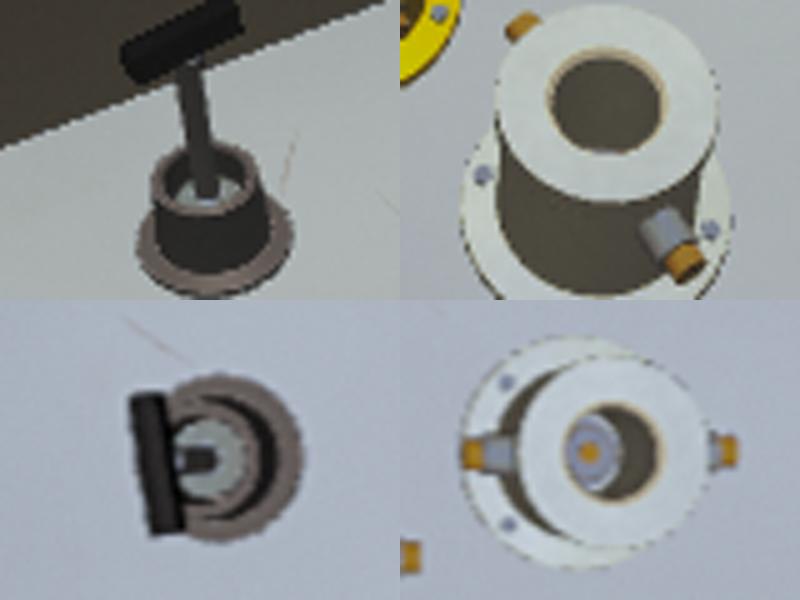

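The crop shows the key bar as a black box (top view about (161,252), scene about (196,148)), its stand, and the white filter's mouth at about (364,243) in the top view and (300,297) in the scene view. The silhouettes are clean enough to fit.

Run:
```python
from h import *
from scipy.optimize import least_squares
S=cv2.imread("pics/scene0.png").astype(float);T=cv2.imread("pics/top0.png").astype(float)
for n,uv in(("scene",(300.2,297.4)),("top",(364.3,243)),):print("mouth",n,plane(n,uv,.11))
print("mouth cross",cross("scene",(300.2,297.4),"top",(364.3,243)))
for n,uv in(("scene",(196.2,147.6)),("top",(161.1,252.4))):print("handle",n,plane(n,uv,.161))
a=plane("top",(130+131/5-.4,220+95/5-.4),.172);b=plane("top",(130+150/5-.4,220+234/5-.4),.172);d=a-b
print("left top edge",a,b,np.linalg.norm(d),"yaw of bar",np.arctan2(d[1],d[0]))
# radial edge search: strongest gradient near expected circle, then circle fit on plane
def fit(n,I,c,r,z,lab):
    P=[]
    for t in np.arange(0,2*np.pi,.05):
        rr=np.arange(r-.006,r+.006,.0003)
        uv=np.array([proj(n,[c[0]+q*np.cos(t),c[1]+q*np.sin(t),z]) for q in rr],np.float32)
        v=cv2.remap(cv2.GaussianBlur(I,(0,0),.7).astype(np.float32),uv[:,0].reshape(1,-1),uv[:,1].reshape(1,-1),1)[0]
        g=np.linalg.norm(v[4:]-v[:-4],axis=1); k=g.argmax()
        if g[k]>15:P.append([c[0]+rr[k+2]*np.cos(t),c[1]+rr[k+2]*np.sin(t)])
    P=np.array(P)
    s=least_squares(lambda p:np.hypot(*(P-p[:2]).T)-p[2],[c[0],c[1],r],loss="soft_l1",f_scale=.0007)
    print(lab,n,len(P),s.x.round(4),np.median(abs(s.fun)).round(5))
fc=(.398,-.2395); sc=(.391,.2615)
for n,I in(("scene",S),("top",T)):
    fit(n,I,fc,.0235,.11,"mouth"); fit(n,I,fc,.049,.11,"rim"); 
    fit(n,I,fc,.064,.005,"ffoot"); fit(n,I,sc,.046,.003,"sfoot"); fit(n,I,sc,.0235,.056,"swell")
```

```text
mouth scene [ 0.39790146 -0.24053024  0.11      ]
mouth top [ 0.39785741 -0.24263719  0.11      ]
mouth cross (array([ 0.39744139, -0.24187265,  0.11256542]), np.float64(0.0009919677060039327))
handle scene [0.39006964 0.263384   0.161     ]
handle top [0.38955391 0.26131897 0.161     ]
left top edge [0.4230464  0.27122247 0.172     ] [0.35646351 0.26289155 0.172     ] 0.06710206045331797 yaw of bar 0.12447406600079178Traceback (most recent call last):
  File "<stdin>", line 23, in <module>
  File "<stdin>", line 14, in fit
  File "h.py", line 10, in proj
    f,cx,cy,T=cam(n); q=T[:3,:3].T@(np.array(p)-T[:3,3]); return np.array([cx+f*q[0]/-q[2],cy-f*q[1]/-q[2]])
              ~~~^^^
  File "h.py", line 4, in cam
    i=bot.camera_info(n); return 210/np.tan(np.radians(i['vertical_fov'])/2),i['cx'],i['cy'],np.array(i['pose'])
ValueError: time passes only in moves, steps and waits
```

Request:
{"op": "step_arm", "data": {
  "targets": "1 0.482 -0.43 0 0 0 0.542;1 0.482 -0.43 0 0 0 0.542;1 0.482 -0.43 0 0 0 0.542;1 0.482 -0.43 0 0 0 0.542;1 0.482 -0.43 0 0 0 0.542;1 0.482 -0.43 0 0 0 0.542;1 0.482 -0.43 0 0 0 0.542;1 0.482 -0.43 0 0 0 0.542;1 0.482 -0.43 0 0 0 0.542;1 0.482 -0.43 0 0 0 0.542"
}}

```text
clock: 0.93
eef_pos: [0.391, 0.2604, 0.2308]
tool_rot: [-0.059, 0.998, -0.0, -0.0]
ft_force: [0.4, -0.3, -0.1]
grip_width: 0.0855
grasp_force: 0.0
```

```bash
sed -i 's/^def cam(n):/import functools\n@functools.cache\ndef cam(n):/' h.py
cat > fit.py <<'E'
from h import *
from scipy.optimize import least_squares
def fit(n,I,c,r,z,lab,w=.006):
    P=[]; B=cv2.GaussianBlur(I,(0,0),.7).astype(np.float32)
    for t in np.arange(0,2*np.pi,.05):
        rr=np.arange(r-w,r+w,.0003)
        uv=np.array([proj(n,[c[0]+q*np.cos(t),c[1]+q*np.sin(t),z]) for q in rr],np.float32)
        v=cv2.remap(B,uv[:,0].reshape(1,-1),uv[:,1].reshape(1,-1),1)[0]
        g=np.linalg.norm(v[4:]-v[:-4],axis=1); k=g.argmax()
        if g[k]>15:P.append([c[0]+rr[k+2]*np.cos(t),c[1]+rr[k+2]*np.sin(t)])
    P=np.array(P)
    s=least_squares(lambda p:np.hypot(*(P-p[:2]).T)-p[2],[c[0],c[1],r],loss="soft_l1",f_scale=.0007)
    print(lab,n,len(P),s.x.round(4),np.median(abs(s.fun)).round(5))
E
python3 - <<'E'
from fit import *
S=cv2.imread("pics/scene0.png").astype(float);T=cv2.imread("pics/top0.png").astype(float)
fc=(.398,-.2415); sc=(.390,.2615)
for n,I in(("scene",S),("top",T)):
    fit(n,I,fc,.0235,.11,"mouth"); fit(n,I,fc,.049,.11,"rim"); 
    fit(n,I,fc,.064,.005,"ffoot"); fit(n,I,sc,.046,.003,"sfoot"); fit(n,I,sc,.0235,.056,"swell")
o=bot.get_obs();print({k:np.round(o[k],4) for k in('clock','eef_pos','tool_rot','joint_pos','ft_force')})
E
```

```text
mouth scene 126 [ 0.3956 -0.2424  0.0239] 0.00034
rim scene 64 [ 0.397  -0.2404  0.0484] 0.00032
ffoot scene 76 [ 0.3982 -0.24    0.0624] 0.00077
sfoot scene 110 [0.3893 0.2637 0.0471] 0.00057
swell scene 98 [0.391  0.2621 0.0276] 0.00113
mouth top 126 [ 0.3977 -0.2406  0.0242] 0.00041
rim top 52 [ 0.3973 -0.2426  0.049 ] 0.0007
ffoot top 9 [ 0.4042 -0.2498  0.0714] 0.00044
sfoot top 121 [0.3898 0.2624 0.0462] 0.00065
swell top 91 [0.391  0.2551 0.0217] 0.00137
{'clock': np.float64(0.9333), 'eef_pos': array([0.391 , 0.2604, 0.2308]), 'tool_rot': array([-5.920e-02,  9.982e-01, -3.000e-04, -4.000e-04]), 'joint_pos': array([ 0.5876,  0.1819, -0.071 ,  1.319 , -0.    ,  0.4692]), 'ft_force': array([ 0.3702, -0.294 , -0.1028])}
```

Request:
{"op": "step_arm", "data": {
  "targets": "1 0 0 -0.06 0 0 0;1 0 0 -0.12 0 0 0;1 0 0 -0.178 0 0 0;1 0 0 -0.178 0 0 0;-1 0 0 -0.178 0 0 0;-1 0 0 -0.178 0 0 0;-1 0 0 -0.178 0 0 0;-1 0 0 -0.178 0 0 0;-1 0 0 -0.178 0 0 0;-1 0 0 -0.178 0 0 0"
}}

```text
clock: 1.77
eef_pos: [0.3905, 0.2632, 0.1438]
tool_rot: [-0.062, 0.998, 0.001, 0.001]
ft_force: [0.1, -0.2, 3.7]
grip_width: 0.0164
grasp_force: 58.6
```

Request:
{"op": "step_arm", "data": {
  "targets": "-1 0 0 0.04 0 0 0;-1 0 0 0.08 0 0 0;-1 0 0 0.12 0 0 0;-1 0 0 0.16 0 0 0;-1 0 0 0.2 0 0 0;-1 0 0 0.24 0 0 0;-1 0 0 0.27 0 0 0;-1 0 0 0.27 0 0 0;-1 0 0 0.27 0 0 0"
}}

```text
clock: 2.52
eef_pos: [0.3899, 0.2625, 0.2775]
tool_rot: [-0.062, 0.998, 0.0, 0.001]
ft_force: [-0.1, -0.5, -3.4]
grip_width: 0.0165
grasp_force: 58.8
```

Request:
{"op": "step_arm", "data": {
  "targets": "-1 0.014 -0.08 0 0 0 0;-1 0.014 -0.16 0 0 0 0;-1 0.014 -0.24 0 0 0 0;-1 0.014 -0.32 0 0 0 0;-1 0.014 -0.4 0 0 0 0;-1 0.014 -0.48 0 0 0 0;-1 0.014 -0.56 0 0 0 0;-1 0.014 -0.64 0 0 0 0;-1 0.014 -0.72 0 0 0 0;-1 0.014 -0.8 0 0 0 0"
}}

```text
clock: 3.35
eef_pos: [0.3951, -0.1392, 0.2756]
tool_rot: [-0.062, 0.998, 0.001, -0.001]
ft_force: [1.2, 0.6, -3.0]
grip_width: 0.0162
grasp_force: 58.9
```

Request:
{"op": "step_arm", "data": {
  "targets": "-1 0 -0.08 0 0 0 0;-1 0 -0.16 0 0 0 0;-1 0 -0.2066 0 0 0 0;-1 0 -0.2066 0 0 0 0;-1 0 -0.2066 0 0 0 0;-1 0 -0.2066 0 0 0 0"
}}

```text
clock: 3.85
eef_pos: [0.3958, -0.2401, 0.2758]
tool_rot: [-0.062, 0.998, 0.001, -0.001]
ft_force: [0.0, -0.2, -1.9]
grip_width: 0.0159
grasp_force: 59.1
```

Run:
```python
from h import *
o=bot.get_obs();print({k:np.round(o[k],4) for k in('clock','eef_pos','tool_rot','joint_pos','ft_force','ft_torque')})
t=[]
for n,(u,v) in(("scene",(300,285)),("top",(364,243))):
    I=bot.camera(n)[...,::-1]; cv2.imwrite(f"pics/{n}1.png",I)
    t.append(cv2.resize(I[v-45:v+45,u-30:u+30],(400,600),interpolation=cv2.INTER_CUBIC))
cv2.imwrite("pics/c2.png",np.hstack(t))
```

```text
{'clock': np.float64(3.85), 'eef_pos': array([ 0.3958, -0.2401,  0.2758]), 'tool_rot': array([-0.0617,  0.9981,  0.0012, -0.0013]), 'joint_pos': array([-5.4570e-01,  1.5410e-01,  1.2200e-02,  1.4323e+00,  5.0000e-04,
       -6.6920e-01]), 'ft_force': array([ 0.0047, -0.1618, -1.9025]), 'ft_torque': array([ 0.0369, -0.0251,  0.0393])}
```

View pics/c2.png

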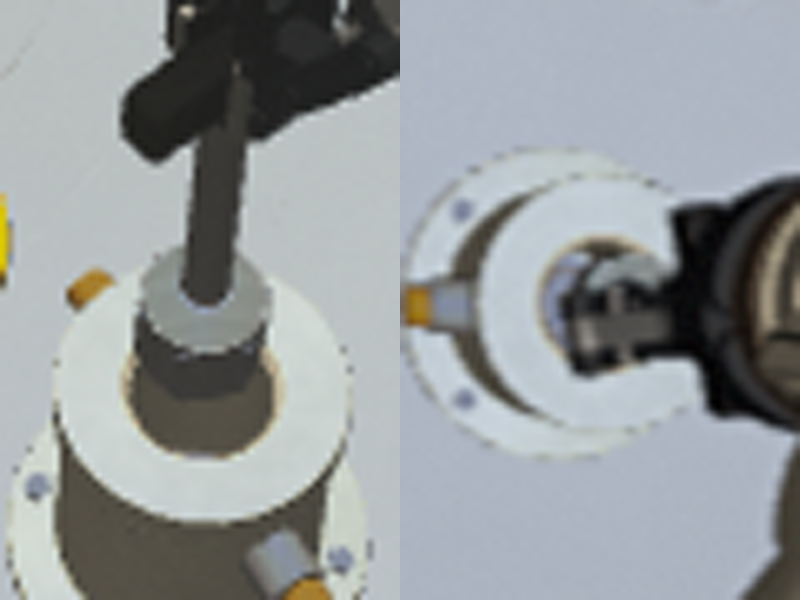

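The left (scene) crop shows the socket top disc centred at about (207,299), above the bore mouth centred at about x=204. The right (top) crop shows the wrist hiding part of the rim.

Run:
```python
from fit import *
print("socket top, hand",plane("scene",(300.6,284.4),.177), "expected px",proj("scene",(.397,-.2413,.177)))
S=cv2.imread("pics/scene1.png").astype(float);T=cv2.imread("pics/top1.png").astype(float)
fit("scene",S,(.396,-.2405),.0205,.177,"sockettop",.004)
fit("scene",S,(.397,-.2413),.0235,.11,"mouth",.004);fit("scene",S,(.397,-.2413),.049,.11,"rim",.004)
fit("top",T,(.397,-.2413),.049,.11,"rim",.004);fit("top",T,(.397,-.2413),.0235,.11,"mouth",.004)
```

```text
socket top, hand [ 0.3915695  -0.24504851  0.177     ] expected px [301.78707032 281.87212751]
sockettop scene 96 [ 0.3931 -0.2429  0.0204] 0.00052
mouth scene 101 [ 0.3959 -0.2416  0.0246] 0.00048
rim scene 78 [ 0.3969 -0.2403  0.0483] 0.00036
rim top 54 [ 0.3972 -0.2425  0.0487] 0.00048
mouth top 111 [ 0.3969 -0.242   0.0255] 0.00058
```

Request:
{"op": "step_arm", "data": {
  "targets": "-1 0.004 0.001 -0.02 0 0 0;-1 0.004 0.001 -0.04 0 0 0;-1 0.004 0.001 -0.05 0 0 0;-1 0.004 0.001 -0.06 0 0 0;-1 0.004 0.001 -0.07 0 0 0;-1 0.004 0.001 -0.08 0 0 0;-1 0.004 0.001 -0.09 0 0 0;-1 0.004 0.001 -0.1 0 0 0;-1 0.004 0.001 -0.1 0 0 0;-1 0.004 0.001 -0.1 0 0 0"
}}

```text
clock: 4.78
eef_pos: [0.3984, -0.2404, 0.227]
tool_rot: [-0.062, 0.998, 0.0, -0.0]
ft_force: [-0.4, -0.3, -2.0]
grip_width: 0.0164
grasp_force: 59.1
```

```bash
cat > q.py <<'E'
from workcell import bot
import numpy as np
o=bot.get_obs();R=lambda k:np.round(o[k],4).tolist()
x,y,z,w=o['tool_rot'];print(R('clock'),"eef",R('eef_pos'),"yawx2",round(2*np.arctan2(-x,y),4),"rot",R('tool_rot'),"F",R('ft_force'),"M",R('ft_torque'),"j6",R('joint_pos')[5])
E
python3 q.py
```

```text
4.7833 eef [0.3984, -0.2404, 0.227] yawx2 0.1237 rot [-0.0618, 0.9981, 0.0002, -0.0003] F [-0.3728, -0.297, -2.0447] M [0.0266, 0.0953, -0.0834] j6 -0.6665
```

Request:
{"op": "step_arm", "data": {
  "targets": "-1 0 0 -0.02 0 0 0;-1 0 0 -0.04 0 0 0;-1 0 0 -0.05 0 0 0;-1 0 0 -0.06 0 0 0;-1 0 0 -0.07 0 0 0;-1 0 0 -0.08 0 0 0;-1 0 0 -0.084 0 0 0;-1 0 0 -0.084 0 0 0;-1 0 0 -0.084 0 0 0"
}}

```text
clock: 5.53
eef_pos: [0.3987, -0.2404, 0.1854]
tool_rot: [-0.062, 0.998, -0.0, 0.0]
ft_force: [-0.3, -0.4, -2.7]
grip_width: 0.0159
grasp_force: 59.1
```

```bash
python3 q.py
```

```text
5.5333 eef [0.3987, -0.2404, 0.1854] yawx2 0.1239 rot [-0.0619, 0.9981, -0.0, 0.0001] F [-0.3132, -0.3809, -2.6935] M [-0.107, 0.0037, -0.046] j6 -0.6666
```

Request:
{"op": "step_arm", "data": {
  "targets": "-1 0 0 -0.004 0 0 0;-1 0 0 -0.006 0 0 0;-1 0 0 -0.008 0 0 0;-1 0 0 -0.01 0 0 0;-1 0 0 -0.012 0 0 0;-1 0 0 -0.012 0 0 0"
}}

```text
clock: 6.03
eef_pos: [0.3985, -0.2403, 0.1791]
tool_rot: [-0.062, 0.998, 0.0, -0.0]
ft_force: [-0.4, -0.4, -3.0]
grip_width: 0.0164
grasp_force: 59.1
```

Request:
{"op": "step_arm", "data": {
  "targets": "-1 0 0 -0.002 0 0 0;-1 0 0 -0.004 0 0 0;-1 0 0 -0.004 0 0 0"
}}

```text
clock: 6.28
eef_pos: [0.3986, -0.2404, 0.1771]
tool_rot: [-0.062, 0.998, -0.0, -0.0]
ft_force: [0.0, -0.6, -3.6]
grip_width: 0.0161
grasp_force: 59.1
```

Request:
{"op": "step_arm", "data": {
  "targets": "-1 0 0 -0.002 0 0 0;-1 0 0 -0.004 0 0 0;-1 0 0 -0.004 0 0 0"
}}

```text
clock: 6.53
eef_pos: [0.3988, -0.2406, 0.1755]
tool_rot: [-0.062, 0.998, -0.0, 0.0]
ft_force: [0.1, 0.4, -0.1]
grip_width: 0.0163
grasp_force: 59.4
```

```bash
python3 q.py
```

```text
6.5333 eef [0.3988, -0.2406, 0.1755] yawx2 0.1238 rot [-0.0619, 0.9981, -0.0002, 0.0003] F [0.1241, 0.4107, -0.108] M [-0.0586, 0.0224, -0.0092] j6 -0.6665
```

Request:
{"op": "step_arm", "data": {
  "targets": "-1 0 0 -0.002 0 0 -0.07;-1 0 0 -0.003 0 0 -0.14;-1 0 0 -0.003 0 0 -0.21;-1 0 0 -0.003 0 0 -0.25;-1 0 0 -0.003 0 0 -0.25"
}}

```text
clock: 6.95
eef_pos: [0.3985, -0.2405, 0.1737]
tool_rot: [0.037, 0.999, -0.0, -0.0]
ft_force: [0.3, 0.1, -2.5]
grip_width: 0.0163
grasp_force: 59.1
```

```bash
python3 q.py
```

```text
6.95 eef [0.3985, -0.2405, 0.1737] yawx2 -0.073 rot [0.0365, 0.9993, -0.0001, -0.0001] F [0.269, 0.1186, -2.5372] M [-0.1182, 0.0433, 0.0086] j6 -0.4697
```

Request:
{"op": "step_arm", "data": {
  "targets": "-1 0 0 -0.002 0 0 0;-1 0 0 -0.004 0 0 0;-1 0 0 -0.004 0 0 0"
}}

```text
clock: 7.2
eef_pos: [0.3985, -0.2404, 0.1715]
tool_rot: [0.036, 0.999, 0.0, -0.0]
ft_force: [-1.4, 0.2, -3.0]
grip_width: 0.0163
grasp_force: 59.1
```

```bash
python3 q.py
```

```text
7.2 eef [0.3985, -0.2404, 0.1715] yawx2 -0.072 rot [0.036, 0.9994, 0.0, -0.0002] F [-1.366, 0.2286, -3.034] M [-0.1499, -0.0211, -0.012] j6 -0.4707
```

Request:
{"op": "step_arm", "data": {
  "targets": "-1 -0.001 0 -0.003 0 0 0;-1 -0.001 0 -0.006 0 0 0;-1 -0.001 0 -0.008 0 0 0;-1 -0.001 0 -0.008 0 0 0"
}}

```text
clock: 7.53
eef_pos: [0.3979, -0.2403, 0.1675]
tool_rot: [0.036, 0.999, 0.0, -0.0]
ft_force: [0.1, -1.0, -3.1]
grip_width: 0.0166
grasp_force: 59.1
```

Request:
{"op": "step_arm", "data": {
  "targets": "-1 0 0 -0.003 0 0 0;-1 0 0 -0.006 0 0 0;-1 0 0 -0.006 0 0 0"
}}

```text
clock: 7.78
eef_pos: [0.3979, -0.2403, 0.1645]
tool_rot: [0.036, 0.999, 0.0, -0.0]
ft_force: [0.7, -1.1, -3.3]
grip_width: 0.0158
grasp_force: 59.1
```

Request:
{"op": "step_arm", "data": {
  "targets": "-1 0 0 -0.002 0 0 0;-1 0 0 -0.004 0 0 0;-1 0 0 -0.004 0 0 0"
}}

```text
clock: 8.03
eef_pos: [0.398, -0.2404, 0.1626]
tool_rot: [0.036, 0.999, 0.0, -0.0]
ft_force: [0.1, -0.3, -2.4]
grip_width: 0.0161
grasp_force: 59.1
```

```bash
python3 q.py
```

```text
8.0333 eef [0.398, -0.2404, 0.1626] yawx2 -0.0725 rot [0.0362, 0.9993, 0.0, -0.0001] F [0.0606, -0.3146, -2.4225] M [-0.1273, -0.0483, -0.029] j6 -0.4708
```

Request:
{"op": "step_arm", "data": {
  "targets": "-1 0 0 -0.002 0 0 0;-1 0 0 -0.002 0 0 0;-1 0 0 -0.002 0 0 0"
}}

```text
clock: 8.28
eef_pos: [0.3981, -0.2404, 0.1617]
tool_rot: [0.036, 0.999, 0.0, -0.0]
ft_force: [-0.1, -0.3, -3.0]
grip_width: 0.016
grasp_force: 59.1
```

Request:
{"op": "step_arm", "data": {
  "targets": "-1 0 0 -0.002 0 0 0;-1 0 0 -0.002 0 0 0;-1 0 0 -0.002 0 0 0"
}}

```text
clock: 8.53
eef_pos: [0.3982, -0.2404, 0.1609]
tool_rot: [0.036, 0.999, -0.0, 0.0]
ft_force: [0.5, -0.9, -1.2]
grip_width: 0.0165
grasp_force: 59.2
```

Request:
{"op": "step_arm", "data": {
  "targets": "-1 0 0 -0.001 0 0 0;-1 0 0 -0.002 0 0 0;-1 0 0 -0.002 0 0 0"
}}

```text
clock: 8.78
eef_pos: [0.3983, -0.2405, 0.16]
tool_rot: [0.036, 0.999, -0.0, 0.0]
ft_force: [-1.0, 0.5, 0.4]
grip_width: 0.0161
grasp_force: 59.3
```

```bash
python3 q.py
```

```text
8.7833 eef [0.3983, -0.2405, 0.16] yawx2 -0.0724 rot [0.0362, 0.9993, -0.0001, 0.0002] F [-0.951, 0.4937, 0.4158] M [-0.1507, 0.0797, 0.0156] j6 -0.4708
```

Request:
{"op": "step_arm", "data": {
  "targets": "-1 0 0 0 0 0 -0.1;-1 0 0 0 0 0 -0.2;-1 0 0 0 0 0 -0.3;-1 0 0 0 0 0 -0.4;-1 0 0 0 0 0 -0.5;-1 0 0 0 0 0 -0.6;-1 0 0 0 0 0 -0.64"
}}

```text
clock: 9.37
eef_pos: [0.3981, -0.2409, 0.1601]
tool_rot: [0.285, 0.959, -0.001, 0.0]
ft_force: [-1.3, -1.9, -0.3]
grip_width: 0.0163
grasp_force: 59.8
```

```bash
python3 q.py
```

```text
9.3667 eef [0.3981, -0.2409, 0.1601] yawx2 -0.578 rot [0.285, 0.9585, -0.0006, 0.0002] F [-1.3285, -1.8975, -0.2912] M [-0.4369, 0.2421, 0.1221] j6 0.0346
```

Request:
{"op": "step_arm", "data": {
  "targets": "-1 0 0 0 0 0 -0.08;-1 0 0 0 0 0 -0.15;-1 0 0 0 0 0 -0.15"
}}

```text
clock: 9.62
eef_pos: [0.398, -0.2409, 0.16]
tool_rot: [0.34, 0.94, -0.001, 0.0]
ft_force: [-2.1, -0.7, -0.6]
grip_width: 0.0159
grasp_force: 59.7
```

```bash
python3 q.py
```

```text
9.6167 eef [0.398, -0.2409, 0.16] yawx2 -0.6938 rot [0.34, 0.9404, -0.0006, 0.0001] F [-2.0647, -0.7036, -0.5789] M [-0.4088, 0.3327, 0.0621] j6 0.1503
```

Request:
{"op": "step_arm", "data": {
  "targets": "-1 -0.001 0 0 0 0 -0.05;-1 -0.001 0 0 0 0 -0.1;-1 -0.001 0 0 0 0 -0.1"
}}

```text
clock: 9.87
eef_pos: [0.3977, -0.2408, 0.16]
tool_rot: [0.376, 0.927, -0.0, 0.0]
ft_force: [-1.3, -1.9, 0.5]
grip_width: 0.0163
grasp_force: 59.7
```

```bash
python3 q.py
```

```text
9.8667 eef [0.3977, -0.2408, 0.16] yawx2 -0.7708 rot [0.3759, 0.9266, -0.0004, 0.0003] F [-1.2722, -1.9395, 0.5101] M [-0.4042, 0.3075, 0.101] j6 0.2269
```

Request:
{"op": "step_arm", "data": {
  "targets": "-1 0 -0.001 0 0 0 -0.05;-1 0 -0.001 0 0 0 -0.1;-1 0 -0.001 0 0 0 -0.1"
}}

```text
clock: 10.12
eef_pos: [0.3976, -0.2411, 0.1599]
tool_rot: [0.412, 0.911, -0.0, 0.0]
ft_force: [-0.3, -0.8, 0.4]
grip_width: 0.0165
grasp_force: 59.7
```

```bash
python3 q.py
```

```text
10.1167 eef [0.3976, -0.2411, 0.1599] yawx2 -0.8488 rot [0.4118, 0.9113, -0.0002, 0.0001] F [-0.3268, -0.815, 0.3702] M [-0.3599, 0.2658, 0.0554] j6 0.304
```

Request:
{"op": "step_arm", "data": {
  "targets": "-1 0 0 0 0 0 -0.05;-1 0 0 0 0 0 -0.1;-1 0 0 0 0 0 -0.1"
}}

```text
clock: 10.37
eef_pos: [0.3976, -0.241, 0.1599]
tool_rot: [0.447, 0.895, -0.0, 0.0]
ft_force: [-0.5, -1.5, -0.0]
grip_width: 0.0163
grasp_force: 59.8
```

```bash
python3 q.py
```

```text
10.3667 eef [0.3976, -0.241, 0.1599] yawx2 -0.927 rot [0.4471, 0.8945, -0.0002, 0.0] F [-0.4724, -1.5337, -0.0303] M [-0.3929, 0.2957, 0.0661] j6 0.3822
```

Request:
{"op": "step_arm", "data": {
  "targets": "-1 0 0 0 0 0 -0.05;-1 0 0 0 0 0 -0.1;-1 0 0 0 0 0 -0.1"
}}

```text
clock: 10.62
eef_pos: [0.3975, -0.241, 0.1598]
tool_rot: [0.482, 0.876, -0.0, -0.0]
ft_force: [-0.4, -0.5, 0.7]
grip_width: 0.0161
grasp_force: 59.8
```

```bash
python3 q.py
```

```text
10.6167 eef [0.3975, -0.241, 0.1598] yawx2 -1.0054 rot [0.4818, 0.8763, -0.0002, -0.0] F [-0.383, -0.5338, 0.7209] M [-0.403, 0.3092, 0.0792] j6 0.4606
```

Request:
{"op": "step_arm", "data": {
  "targets": "-1 0 0 0 0 0 -0.05;-1 0 0 0 0 0 -0.1;-1 0 0 0 0 0 -0.1"
}}

```text
clock: 10.87
eef_pos: [0.3975, -0.241, 0.1598]
tool_rot: [0.516, 0.857, -0.0, -0.0]
ft_force: [-1.8, -1.1, 0.2]
grip_width: 0.0162
grasp_force: 59.8
```

```bash
python3 q.py
```

```text
10.8667 eef [0.3975, -0.241, 0.1598] yawx2 -1.0838 rot [0.5158, 0.8567, -0.0001, -0.0001] F [-1.7635, -1.1296, 0.1604] M [-0.3292, 0.3816, 0.0349] j6 0.539
```

Request:
{"op": "step_arm", "data": {
  "targets": "-1 0 0 0 0 0 -0.05;-1 0 0 0 0 0 -0.1"
}}

```text
clock: 11.03
eef_pos: [0.3975, -0.2411, 0.1598]
tool_rot: [0.549, 0.836, -0.0, 0.0]
ft_force: [-1.7, -1.7, 0.9]
grip_width: 0.0162
grasp_force: 61.6
```

```bash
python3 q.py
```

```text
11.0333 eef [0.3975, -0.2411, 0.1598] yawx2 -1.1622 rot [0.5489, 0.8359, -0.0003, 0.0] F [-1.6682, -1.7107, 0.852] M [-0.5322, 0.5535, 0.4008] j6 0.6174
```

Request:
{"op": "step_arm", "data": {
  "targets": "-1 0 0 0 0 0 0;-1 0 0 0 0 0 0"
}}

```text
clock: 11.2
eef_pos: [0.3975, -0.2411, 0.1598]
tool_rot: [0.548, 0.836, -0.0, -0.0]
ft_force: [-0.9, -1.9, 0.1]
grip_width: 0.0164
grasp_force: 61.9
```

```bash
python3 q.py
```

```text
11.2 eef [0.3975, -0.2411, 0.1598] yawx2 -1.161 rot [0.5484, 0.8362, -0.0003, -0.0] F [-0.8507, -1.9155, 0.1277] M [-0.5677, 0.5092, 0.3653] j6 0.6162
```

Request:
{"op": "step_arm", "data": {
  "targets": "-1 0 0 0 0 0 0.08;-1 0 0 0 0 0 0.15;-1 0 0 0 0 0 0.15"
}}

```text
clock: 11.45
eef_pos: [0.3976, -0.2407, 0.1598]
tool_rot: [0.499, 0.867, 0.0, -0.0]
ft_force: [-0.1, -1.3, 1.2]
grip_width: 0.0164
grasp_force: 59.5
```

```bash
python3 q.py
```

```text
11.45 eef [0.3976, -0.2407, 0.1598] yawx2 -1.044 rot [0.4986, 0.8668, 0.0003, -0.0001] F [-0.1227, -1.3094, 1.1995] M [-0.2347, 0.3157, 0.0161] j6 0.4993
```

Free. Lift straight out: slowly for the nut first, then up.

Request:
{"op": "step_arm", "data": {
  "targets": "-1 0 0 0.01 0 0 0;-1 0 0 0.02 0 0 0;-1 0 0 0.03 0 0 0;-1 0 0 0.04 0 0 0;-1 0 0 0.05 0 0 0;-1 0 0 0.06 0 0 0"
}}

```text
clock: 11.95
eef_pos: [0.3979, -0.2408, 0.1905]
tool_rot: [0.5, 0.866, 0.0, 0.0]
ft_force: [0.7, 0.2, -3.0]
grip_width: 0.0164
grasp_force: 59.1
```

Request:
{"op": "step_arm", "data": {
  "targets": "-1 0 0 0.03 0 0 0;-1 0 0 0.06 0 0 0;-1 0 0 0.09 0 0 0;-1 0 0 0.12 0 0 0;-1 0 0 0.15 0 0 0;-1 0 0 0.18 0 0 0;-1 0 0 0.18 0 0 0;-1 0 0 0.18 0 0 0"
}}

```text
clock: 12.62
eef_pos: [0.3982, -0.2411, 0.2806]
tool_rot: [0.5, 0.866, 0.0, 0.001]
ft_force: [-0.7, -1.1, -3.3]
grip_width: 0.016
grasp_force: 59.1
```

```bash
python3 q.py
python3 - <<'E'
from h import *
t=[]
for n,(u,v) in(("scene",(300,285)),("top",(364,243))):
    I=bot.camera(n)[...,::-1]; cv2.imwrite(f"pics/{n}2.png",I)
    t.append(cv2.resize(I[v-45:v+45,u-30:u+30],(400,600),interpolation=cv2.INTER_CUBIC))
cv2.imwrite("pics/c3.png",np.hstack(t))
E
```

```text
12.6167 eef [0.3982, -0.2411, 0.2806] yawx2 -1.0463 rot [0.4996, 0.8663, 0.0001, 0.0012] F [-0.6699, -1.1446, -3.3389] M [-0.0455, -0.0116, -0.0079] j6 0.5017
```

View pics/c3.png

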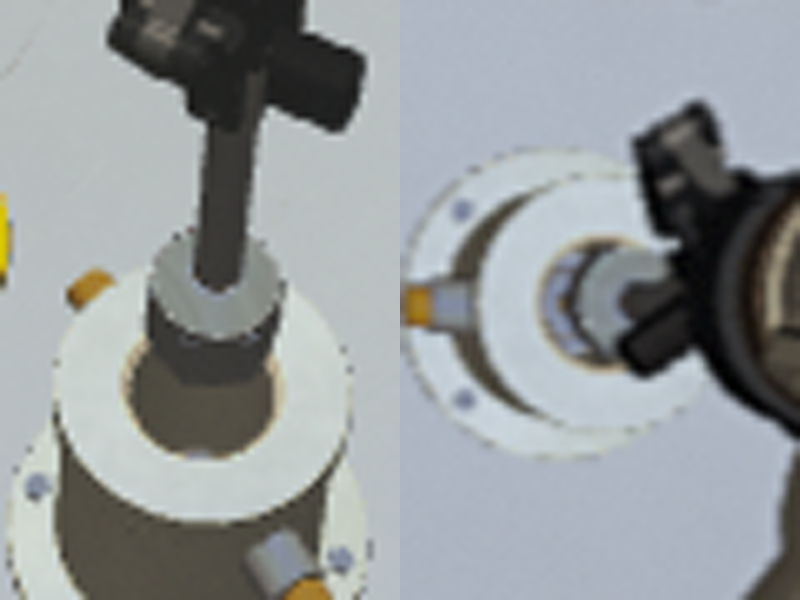

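The scene crop shows the key hanging clear above the bore, socket top at about (217,283) in the crop. The top crop agrees and shows the nut inside the bore. I'll carry the key back over the stand.

Request:
{"op": "step_arm", "data": {
  "targets": "-1 -0.016 0.08 0 0 0 0;-1 -0.016 0.16 0 0 0 0;-1 -0.016 0.24 0 0 0 0;-1 -0.016 0.32 0 0 0 0;-1 -0.016 0.4 0 0 0 0;-1 -0.016 0.48 0 0 0 0;-1 -0.016 0.56 0 0 0 0;-1 -0.016 0.64 0 0 0 0;-1 -0.016 0.72 0 0 0 0;-1 -0.016 0.8 0 0 0 0"
}}

```text
clock: 13.55
eef_pos: [0.3885, 0.1608, 0.2787]
tool_rot: [0.5, 0.866, -0.001, -0.001]
ft_force: [1.3, -0.3, -2.3]
grip_width: 0.0162
grasp_force: 59.1
```

Request:
{"op": "step_arm", "data": {
  "targets": "-1 0 0.08 0 0 0 0;-1 0 0.16 0 0 0 0;-1 0 0.207 -0.04 0 0 0;-1 0 0.207 -0.08 0 0 0;-1 0 0.207 -0.1 0 0 0;-1 0 0.207 -0.1 0 0 0;-1 0 0.207 -0.1 0 0 0"
}}

```text
clock: 14.13
eef_pos: [0.3886, 0.2621, 0.2284]
tool_rot: [0.5, 0.866, -0.002, -0.001]
ft_force: [0.5, 0.5, -2.8]
grip_width: 0.0164
grasp_force: 59.2
```

```bash
python3 q.py
python3 - <<'E'
from h import *
t=[]
for n,(u,v) in(("scene",(200,160)),("top",(172,250))):
    I=bot.camera(n)[...,::-1]; cv2.imwrite(f"pics/{n}3.png",I)
    t.append(cv2.resize(I[v-45:v+45,u-30:u+30],(400,600),interpolation=cv2.INTER_CUBIC))
cv2.imwrite("pics/c4.png",np.hstack(t))
E
```

```text
14.1333 eef [0.3886, 0.2621, 0.2284] yawx2 -1.046 rot [0.4995, 0.8663, -0.0017, -0.0009] F [0.5201, 0.4656, -2.8204] M [0.0251, -0.0602, 0.0638] j6 1.6394
```

View pics/c4.png

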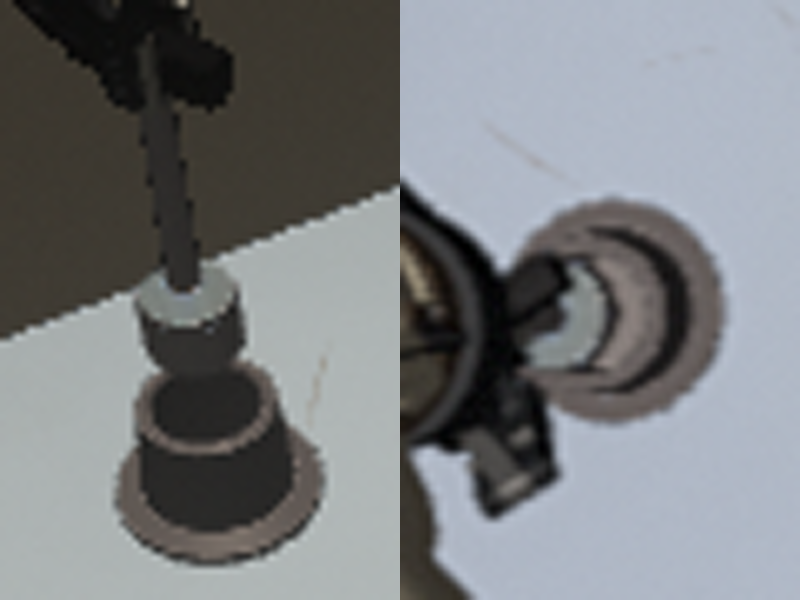

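The scene crop shows the socket top at about (189,295), above the stand's rim at about (206,403). I'll compare their axes.

Run:
```python
from fit import *
S=cv2.imread("pics/scene3.png").astype(float);T=cv2.imread("pics/top3.png").astype(float)
print(plane("scene",(197.9,158.8),.1264),plane("scene",(200.5,175.),.056))
fit("scene",S,(.389,.262),.0205,.1264,"socket",.004)
fit("scene",S,(.390,.262),.031,.056,"standtop",.006)
fit("scene",S,(.390,.262),.046,.003,"foot",.004);fit("top",T,(.390,.262),.046,.003,"foot",.004)
fit("top",T,(.389,.262),.0205,.1264,"socket",.004)
```

```text
[0.38733538 0.25660305 0.1264    ] [0.38939177 0.26344809 0.056     ]
socket scene 71 [0.3879 0.2592 0.0206] 0.00074
standtop scene 87 [0.3887 0.262  0.031 ] 0.00087
foot scene 100 [0.3894 0.2633 0.047 ] 0.00055
foot top 108 [0.3901 0.2614 0.0456] 0.00049
socket top 93 [0.3912 0.2626 0.0211] 0.00056
```

Request:
{"op": "step_arm", "data": {
  "targets": "-1 0.002 0.002 -0.02 0 0 0;-1 0.002 0.002 -0.04 0 0 0;-1 0.002 0.002 -0.05 0 0 0;-1 0.002 0.002 -0.06 0 0 0;-1 0.002 0.002 -0.066 0 0 0;-1 0.002 0.002 -0.072 0 0 0;-1 0.002 0.002 -0.078 0 0 0;-1 0.002 0.002 -0.078 0 0 0"
}}

```text
clock: 14.9
eef_pos: [0.3904, 0.2635, 0.1904]
tool_rot: [0.5, 0.866, -0.0, -0.0]
ft_force: [0.3, 0.6, -2.4]
grip_width: 0.0164
grasp_force: 59.2
```

Request:
{"op": "step_arm", "data": {
  "targets": "-1 0 0 -0.01 0 0 0;-1 0 0 -0.02 0 0 0;-1 0 0 -0.03 0 0 0;-1 0 0 -0.04 0 0 0;-1 0 0 -0.04 0 0 0"
}}

```text
clock: 15.32
eef_pos: [0.39, 0.2632, 0.1695]
tool_rot: [0.5, 0.866, -0.001, -0.0]
ft_force: [0.4, -0.2, -3.7]
grip_width: 0.0163
grasp_force: 59.2
```

In the well without contact. On to the floor (TCP about 0.144).

Request:
{"op": "step_arm", "data": {
  "targets": "-1 0 0 -0.01 0 0 0;-1 0 0 -0.02 0 0 0;-1 0 0 -0.03 0 0 0;-1 0 0 -0.04 0 0 0;-1 0 0 -0.044 0 0 0;-1 0 0 -0.044 0 0 0"
}}

```text
clock: 15.82
eef_pos: [0.3902, 0.2633, 0.148]
tool_rot: [0.5, 0.866, -0.001, -0.0]
ft_force: [-0.9, -0.1, -2.8]
grip_width: 0.0167
grasp_force: 59.2
```

Request:
{"op": "step_arm", "data": {
  "targets": "-1 0 0 -0.002 0 0 0;-1 0 0 -0.004 0 0 0;-1 0 0 -0.004 0 0 0"
}}

```text
clock: 16.07
eef_pos: [0.3907, 0.2636, 0.1468]
tool_rot: [0.5, 0.866, 0.0, 0.0]
ft_force: [-0.6, 0.6, -2.4]
grip_width: 0.0165
grasp_force: 59.2
```

Request:
{"op": "step_arm", "data": {
  "targets": "-1 0 0 -0.002 0 0 0;-1 0 0 -0.002 0 0 0"
}}

```text
clock: 16.23
eef_pos: [0.3906, 0.2636, 0.1458]
tool_rot: [0.5, 0.866, 0.0, 0.0]
ft_force: [0.4, -0.3, -2.3]
grip_width: 0.0159
grasp_force: 59.2
```

Request:
{"op": "step_arm", "data": {
  "targets": "-1 0 0 -0.002 0 0 0;-1 0 0 -0.003 0 0 0;-1 0 0 -0.003 0 0 0"
}}

```text
clock: 16.48
eef_pos: [0.3906, 0.2636, 0.1442]
tool_rot: [0.5, 0.866, -0.0, -0.0]
ft_force: [-0.4, -0.8, -2.3]
grip_width: 0.0164
grasp_force: 59.2
```

Request:
{"op": "step_arm", "data": {
  "targets": "-1 0 0 -0.001 0 0 0;-1 0 0 -0.002 0 0 0;-1 0 0 -0.002 0 0 0"
}}

```text
clock: 16.73
eef_pos: [0.3908, 0.2638, 0.1439]
tool_rot: [0.5, 0.866, 0.0, 0.0]
ft_force: [-1.0, -0.3, 1.7]
grip_width: 0.0164
grasp_force: 59.7
```

Request:
{"op": "step_arm", "data": {
  "targets": "1 0 0 0 0 0 0;1 0 0 0 0 0 0;1 0 0 0 0 0 0;1 0 0 0 0 0 0;1 0 0 0 0 0 0;1 0 0 0 0 0 0;1 0 0 0 0 0 0"
}}

```text
clock: 17.32
eef_pos: [0.3906, 0.2636, 0.1433]
tool_rot: [0.5, 0.866, -0.0, -0.0]
ft_force: [-0.0, 1.5, -0.2]
grip_width: 0.0854
grasp_force: 0.0
```

Request:
{"op": "step_arm", "data": {
  "targets": "1 0 0 0.03 0 0 0;1 0 0 0.06 0 0 0;1 0 0 0.1 0 0 0;1 0 0 0.16 0 0 0;1 -0.06 0 0.22 0 0 0;1 -0.12 0 0.25 0 0 0;1 -0.2 0 0.25 0 0 0;1 -0.24 0 0.25 0 0 0;1 -0.24 0 0.25 0 0 0;1 -0.24 0 0.25 0 0 0"
}}

```text
clock: 18.15
eef_pos: [0.2701, 0.2638, 0.2688]
tool_rot: [0.499, 0.867, 0.001, 0.0]
ft_force: [0.8, 0.1, -0.0]
grip_width: 0.0856
grasp_force: 0.0
```

```bash
python3 q.py
python3 - <<'E'
from h import *
t=[]
for n,(u,v) in(("scene",(240,220)),("top",(270,230))):
    I=bot.camera(n)[...,::-1]; cv2.imwrite(f"pics/{n}4.png",I)
    t.append(cv2.resize(I[v-120:v+120,u-130:u+130],(400,369),interpolation=cv2.INTER_CUBIC))
cv2.imwrite("pics/c5.png",np.hstack(t))
E
```

```text
18.15 eef [0.2701, 0.2638, 0.2688] yawx2 -1.0445 rot [0.4988, 0.8667, 0.0008, 0.0003] F [0.7886, 0.0907, -0.0038] M [-0.0047, -0.0338, 0.0018] j6 1.8182
```

View pics/c5.png

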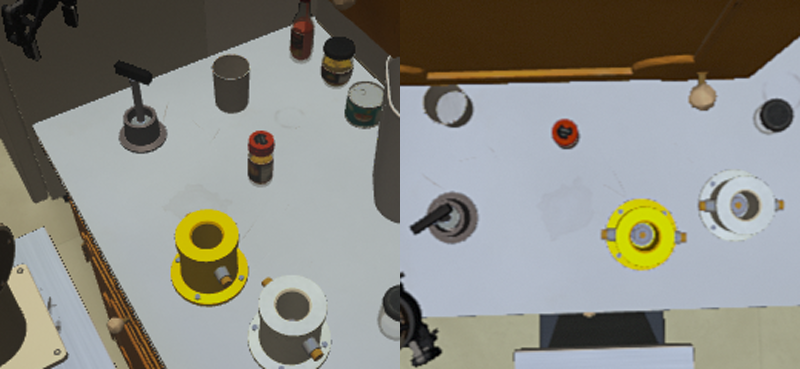

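The key stands upright in its stand, at (137,100) in the scene crop and (445,215) in the top crop. The other things are where they were, and the gripper is clear.

```bash
python3 -c "
from workcell import bot
print(bot.job_done())"
```

```text
the job is handed in; nothing more can be done
None
```

The nut is turned clockwise to snug (about 0.4 N m measured at the wrist, against a 0.9 N m damage limit), the key is back upright on the floor of its stand, nothing else was touched, and the job was handed in after about 18 s.

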